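# Two-view camera check of a mail sorter's hold-down ball

## Robot

A 6-joint arm with a two-finger parallel gripper is mounted at the origin on the work surface. World frame = base frame: x ahead of the robot, y to its left, z up, the work surface at z = 0. Lengths are in m, angles in rad, forces in N, time in s.
With the tool pointing down it reaches from about 0.35 to 0.975 m from the base axis. Payload 4.9 kg.
Tool frame: the origin (TCP) lies midway between the tips of the shut fingers; the grasp point (between the pads) lies 19 mm behind it; z points along the fingers, y is the line along which they close (so a half turn about z gives the same grasp; the last joint's range is limited). The gripper opens to 85 mm and grips with 20 to 120 N. Pads are 22 mm wide; open, the fingers measure 114 mm over their backs; the gripper's body (76 mm by 85 mm) begins 54 mm behind the grasp point. The pads swing forward as they close: fully open they stand 13 mm farther back than shut.
Start: joints at [-1.415, 0.053, 1.613, -0, 1.476, -0.119], TCP at [0.17, -0.602, 0.231] pointing down, gripper open.
Joint ranges: [-3.01, 3.01], [-1.01, 2.22], [0.06, 2.58], [-1.02, 4.17], [0.09, 2.62], [-3.14, 3.14]. Speed limits (rad/s): [2.57, 2.57, 3.14, 3.14, 3.14, 3.14].

## Interface

Orientations are given as a unit quaternion [w, x, y, z].
In Python, from plant import manip gives the robot as it stands.
- The arm moves only by the tool carry_out, never from a script. Its argument "moves" is a list of rows, each a list of 7 numbers: the opening, from 0 (shut) to 1 (fully open), then the shift along the tool's x, y, z normalised to -1 to 1, where 1 is 0.4 m, then the turn, a rotation vector about the tool's x, y, z normalised to -1 to 1, where 1 is 0.5 rad. In form: [[grip, dx, dy, dz, rx, ry, rz], ...]. A call has 1 to 8 rows; each row is the pose to reach, as a shift and turn from the pose commanded when the call began, along the tool's axes at that moment; what a row does not reach only later rows make up. A row lasts 1/12 s, in which the tool goes at most 41.7 mm and 7.16 degrees, less where a joint would pass 70% of its speed; a pose out of reach is approached as far as the arm can. A call with a number of a shift or a turn outside -1 to 1 is refused whole. A call with a gripper value outside its range is refused whole. The fingers move at their own pace and stop on an object; the grip force is fixed at half the most. Time passes only in rows, so rows that repeat a pose let the fingers close. It gives the time, the measured TCP pose, the force and the opening at its end, in the units of the state.
- manip.state(): the state, without advancing time (a new reading comes with each control period).
- manip.grab_frame(name): name is "scene" or "top" or "wrist"; returns the picture (480x640x3 uint8, red, green, blue); there is no depth.
- manip.camera_info(name): a dict with "intrinsics" (3x3 intrinsics, pixels), "distortion" ([k1, k2, p1, p2, k3] as OpenCV has them; the pictures are not rectified), "extrinsics" (4x4, takes a point from world to camera coordinates). Camera axes: x right, y down, z forward; pixel columns grow to the right and rows downward; lengths in m; the calibration is good to about 2 mm. A picture is of the moment at which its call begins: read the wrist's pose just before it. camera_info takes no time and is no camera call; for the wrist camera it gives the pose at the moment of the call.
- manip.job_done(): hands the job in, once; it reports no verdict.
The state is a dict: "time": time; "joint_pos": joint angles; "joint_vel": joint speeds; "joint_efforts": joint torques, N m; "tool_pos": TCP position; "tool_rot": TCP orientation; "contact_force": force on the tool from outside, world axes, zero at the start; "ft_torque": the same for the moment, N m; "gripper_width": opening from 0.0 (shut) to 1.0 (fully open).
Only numpy, scipy, OpenCV 4.12 (cv2) and the standard library are available. Lean on these libraries where they do the work, as an engineer would, in place of code of your own. Each camera call takes 0.05 s, during which the arm holds its last target. There are 200 camera calls.

## Task

Take the hold-down ball off the free-turning parts turntable, set it in the middle of the handled inspection dish on the bench and let go of it. Then pick the dish up by its handle and, keeping it level with the ball lying loose in its middle, hold the ball at lens height about 130 mm straight in front of the inspection camera's lens, first with the handle square across the camera's line of sight for a good second, and then turned a quarter turn so that the handle points straight away from the lens. Finish still holding the dish in the air in that second view; do not drop the ball, do not bump the camera, and leave the rollers and the other things on the bench where they are.

Things in the scene. Friction and masses are not known exactly. Their poses are not given: they have to be found in the camera images.
- ball: Hard black plastic hold-down ball, 36 mm across, 34 g, rolls easily; origin at its centre. It starts in one of two white ring holders on the turntable plate (27 mm outside, 19 inside, 14 high; the other is empty), its centre 29 mm above the plate's top face, 71 mm above the bench. Four like it are captured in the ball bar: leave those.
- turntable: Parts turntable: fixed round foot carrying a grey plate 200 mm across, top face 42 mm above the bench, that spins freely at a touch. Origin on its vertical axis at bench height; axes of the foot, they do not turn. Evenly spaced on a 70 mm radius stand in turn the ball in its holder, a roller on its pin, the empty holder, the other roller.
- roller_a: Spare black rubber pinch roller, 32 mm across, 22 mm high, standing on an 8 mm steel pin of the turntable plate; origin at the centre of its underside. To be left on its pin.
- roller_b: The other spare rubber pinch roller, the same size, on the opposite pin; origin at the centre of its underside. To be left on its pin.
- dish: Round steel dish with a straight black handle, about 130 g, on the bench, handle roughly towards the robot. 115 mm across the rim, 22 mm high, foot 64 mm across. Inside, a shallow cone rises at 7 degrees from the middle to 47 mm radius, then an upturned rim. Origin at the centre of the foot's underside, z up; the handle runs along -x.
- dish_mid (a point): Middle of the dish's inner face, 11 mm above the foot's underside. A ball at rest settles here with its centre 18 mm above this point; it rolls off if the dish is tilted, or jerked, beyond about 7 degrees.
- dish_handle (a point): Centre of the dish's handle: a straight bar along the dish's x, 70 mm long, 14 wide, 20 tall (18 to 38 mm above the foot's underside), flat upright sides, joined to the rim by a short 10 mm wide steel neck. This point is 100 mm from the dish's axis, 28 mm above the foot's underside; pinch it across its width from above.
- camera: Fixed inspection camera on a post stand at the left of the bench: base plate 110 by 100 mm, post 284 mm high, grey body, black lens barrel 40 mm across pointing level, its axis 200 mm above the bench. Origin on the bench below the camera body, z up; the lens looks along the body's own -x (roughly to the robot's right).
- lens_front (a point): Centre of the lens's front face: 75 mm from the camera's origin along its -x, 200 mm above the bench.
- view_point (a point): Where the ball's centre should be shown: on the lens axis, 130 mm in front of the lens's front face (205 mm from the camera's origin along its -x), 200 mm above the bench. Empty air, nothing stands there.
- ball_bar: Sorter ball bar lying on the bench, an aluminium bar 190 by 34 mm with steel end blocks and four captured black balls, 38 mm high; origin at the centre of its underside. Bystander.
- screwdriver: Screwdriver lying on the bench; bystander. Origin near its middle.
- brush: Cleaning brush lying on the bench between the robot and the dish or turntable; bystander. Origin near its middle.
- grease_jar: White grease jar with a black cap, 60 mm across and 70 mm high; origin at the centre of its underside. Bystander.
- parts_bin: Small open yellow bin, 120 by 100 mm, 50 mm high; origin at the centre of its underside. Bystander.

How it is judged:
By the outcome, as a careful person would: the job done as asked, in the order asked, and still so for the second after the job is handed in, while the arm keeps its last pose, push and grip.
It also fails if it takes over 69 s, if anything falls off the work surface, if the arm or the gripper's body presses on something with over 40 N, if the wrist force passes 120 N, or if a joint passes its speed limit or range.

## Working session

There is one attempt and no reset: what is moved stays moved. The work goes in short steps, Python scripts to look and compute and a tool call to move; the robot and the scene stay as the last step left them, time stands still between calls to the robot, and variables do not carry over. Pictures are saved under pics/ and viewed, on a budget of 13 in all, crops included, one or two more only if the job needs it, and the job is handed in when it is done.

Besides the shell and the picture viewer there is one more tool, called after "Request:" as a command line: name --pt "numbers of a row" for each row, then --argument value for the rest. carry_out: Moves the arm, as the interface text tells. Scaled input: -1 to 1 covers 0.4 m each way for a shift and 0.5 rad each way for a turn. Its arguments: {"type":"object","properties":{"moves":{"type":"array"}},"required":["moves"]}

```bash
ls; mkdir -p pics; cat > h.py <<'E'
import numpy as np, cv2
from plant import manip
def grab(n,f):
    ci=manip.camera_info(n); im=manip.grab_frame(n); cv2.imwrite('pics/'+f+'.png',im[:,:,::-1]); np.savez('pics/'+f+'.npz',K=ci['intrinsics'],D=ci['distortion'],E=ci['extrinsics']); return im
def cam(f):
    d=np.load('pics/'+f+'.npz'); return d['K'],d['D'],d['E']
def ray(f,uv):
    K,D,E=cam(f); p=cv2.undistortPoints(np.array(uv,float).reshape(-1,1,2),K,D).reshape(-1,2)
    d=np.c_[p,np.ones(len(p))]@E[:3,:3]; o=-E[:3,:3].T@E[:3,3]; return o,d
def onz(f,uv,z):
    o,d=ray(f,uv); return o+d*((z-o[2])/d[:,2])[:,None]
def proj(f,P):
    K,D,E=cam(f); return cv2.projectPoints(np.array(P,float).reshape(-1,1,3),cv2.Rodrigues(E[:3,:3])[0],E[:3,3],K,D)[0].reshape(-1,2)
E
python3 - <<'E'
from h import *
print(manip.state())
for n in ("scene","top"):
    grab(n,n+'0'); o,d=ray(n+'0',[[320,240]]); print(n,o,d)
E
```

```text
pics
{'time': 0.0, 'joint_pos': array([-1.41498211e+00,  5.33509213e-02,  1.61427273e+00, -4.05531579e-06,
        1.47596785e+00, -1.18997215e-01]), 'joint_vel': array([ 2.15063336e-06, -1.55131017e-03, -7.35434884e-04,  6.02831629e-04,
        1.58297830e-03, -5.10351184e-04]), 'joint_efforts': array([ 2.90462107e-03, -3.93684554e+01, -3.70171881e+01,  1.26304012e-04,
        7.29530773e-03,  6.62171843e-06]), 'tool_pos': array([ 0.16950983, -0.60094548,  0.23007939]), 'tool_rot': array([-9.99215434e-04,  9.90574156e-01,  1.36973872e-01, -2.04148353e-05]), 'contact_force': array([ 0.37831783,  0.17644543, -0.11670554]), 'ft_torque': array([-0.00292059, -0.035438  ,  0.0029596 ]), 'gripper_width': 0.9996908473668266}
scene [ 1.18190714 -0.71516103  0.77549436] [[-0.51288054  0.67674144 -0.52819859]]
top [0.42775087 0.08409916 1.57024371] [[ 0.0900181  -0.01949665 -0.99596615]]
```

View pics/top0.png

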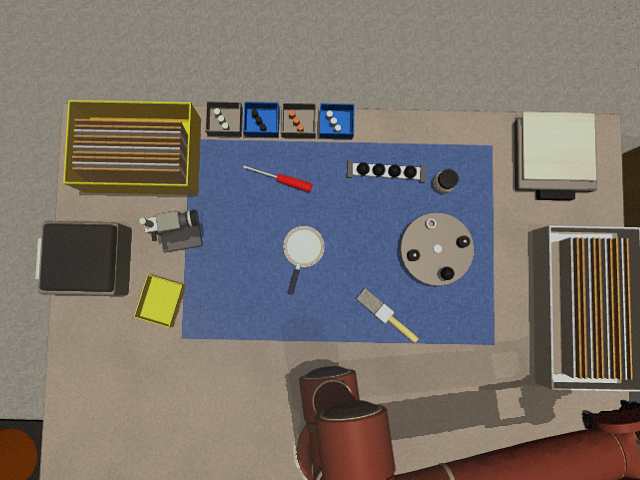

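View pics/scene0.png

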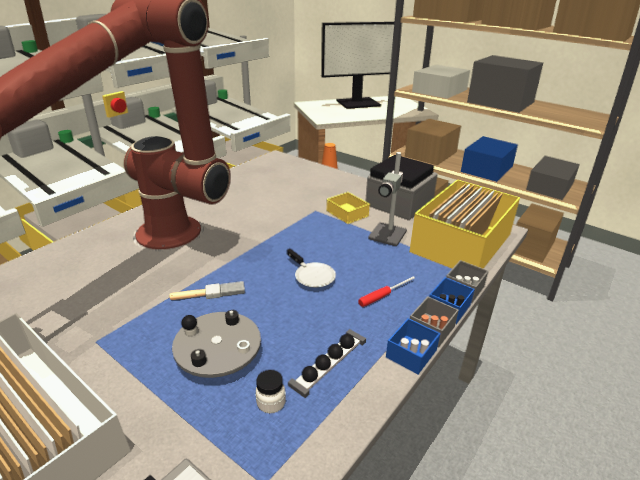

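Top view: turntable plate near (437,249), ball at (447,273) opposite the empty ring (431,224), rollers at (413,255) and (463,241). The dish is at (304,247) with its handle to (292,290), and the camera's base is at (182,236) with the lens at (195,217). The scene view agrees; the brush lies short of the turntable, and the camera lens is at (385,188).

```bash
python3 - <<'E'
from h import *
im=cv2.imread('pics/top0.png'); hsv=cv2.cvtColor(im,cv2.COLOR_BGR2HSV); g=cv2.cvtColor(im,cv2.COLOR_BGR2GRAY)
def blobs(m,box,mn=15):
    x0,y0,x1,y1=box; k=np.zeros_like(m); k[y0:y1,x0:x1]=m[y0:y1,x0:x1]
    n,l,s,c=cv2.connectedComponentsWithStats(k); return [(s[i][4],s[i][:4],c[i],l==i) for i in range(1,n) if s[i][4]>mn]
blue=cv2.inRange(hsv,(100,80,40),(130,255,255))
dark=cv2.inRange(g,0,45)
for b in blobs(255-blue,(390,205,485,295),200):
    e=cv2.minEnclosingCircle(np.argwhere(b[3])[:,::-1].astype(np.float32)); print('plate',b[0],b[2],e,onz('top0',b[2],.042), onz('top0',e[0],.042))
for b in blobs(dark,(395,205,480,290)): print('dark',b[0],b[1],b[2],onz('top0',b[2],.071),onz('top0',b[2],.064))
wh=cv2.inRange(hsv,(0,0,150),(180,70,255))
for b in blobs(wh,(275,220,335,275),100): 
    e=cv2.minEnclosingCircle(np.argwhere(b[3])[:,::-1].astype(np.float32)); print('dish',b[0],b[2],e,onz('top0',b[2],.02),onz('top0',e[0],.02))
for b in blobs(dark,(275,255,315,305)):
    P=np.argwhere(b[3])[:,::-1]; W=onz('top0',P,.038)[:,:2]; c=W.mean(0); u,s,v=np.linalg.svd(W-c); print('handle',b[0],c,v[0],np.ptp((W-c)@v[0]))
for n,box in (('top0',(135,195,212,260)),('scene0',(360,140,420,250))):
    x0,y0,x1,y1=box; i=cv2.imread(f'pics/{n}.png')[y0:y1,x0:x1]; cv2.imwrite(f'pics/c_{n}.png',cv2.resize(i,None,fx=5.2,fy=5.2,interpolation=2))
a=cv2.imread('pics/c_top0.png');b=cv2.imread('pics/c_scene0.png'); h=max(a.shape[0],b.shape[0])
f=lambda x:cv2.copyMakeBorder(x,0,h-x.shape[0],0,0,0)
o=np.hstack([f(a),f(b)]);print(a.shape,b.shape); cv2.imwrite('pics/camcrop.png',o)
E
```

```text
plate 4300 [436.67116279 248.69837209] ((436.6824951171875, 248.65969848632812), 37.34328842163086) [[ 0.54885929 -0.26322492  0.042     ]] [[ 0.54896531 -0.2632557   0.042     ]]
dark 98 [456 236  13  12] [462.12244898 241.70408163] [[ 0.56671624 -0.32460804  0.071     ]] [[ 0.56736507 -0.3265163   0.064     ]]
dark 90 [407 250  12  11] [412.3        255.12222222] [[ 0.52803986 -0.19171755  0.071     ]] [[ 0.52850811 -0.19300534  0.064     ]]
dark 133 [440 267  14  13] [446.61654135 273.04511278] [[ 0.48228878 -0.28308116  0.071     ]] [[ 0.48254342 -0.28479553  0.064     ]]
dish 1318 [303.36646434 246.14264036] ((302.60870361328125, 247.17391967773438), 21.849597930908203) [[0.5499021 0.0992574 0.02     ]] [[0.54700833 0.10128249 0.02      ]]
(338, 400, 3) (572, 312, 3)
```

View pics/camcrop.png

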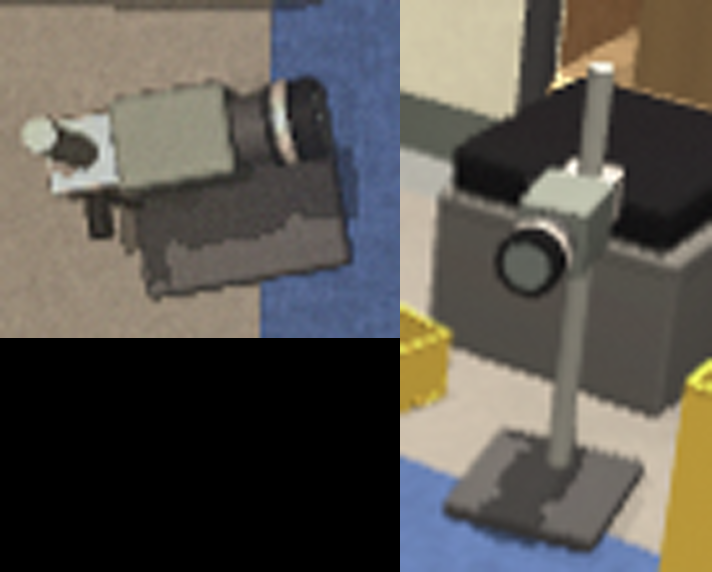

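```bash
python3 - <<'E'
from h import *
T=lambda p:[135+(p[0]+.5)/5.2-.5,195+(p[1]+.5)/5.2-.5]; S=lambda p:[360+(p[0]-400+.5)/5.2-.5,140+(p[1]+.5)/5.2-.5]
L=onz('scene0',[S((532,264))],.2)[0]; print('lens scene',L, 'in top crop',(proj('top0',[L])[0]-[135,195])*5.2)
print('base top', B:=onz('top0',[T((150,298)),T((350,262))],.0), np.degrees(np.arctan2(*(B[1]-B[0])[[1,0]])), np.linalg.norm(B[1]-B[0]))
for z,a,b in ((.225,(110,97),(222,82)),(.225,(118,189),(234,174))):
    B=onz('top0',[T(a),T(b)],z); print('body',B,np.degrees(np.arctan2(*(B[1]-B[0])[[1,0]])))
B=onz('scene0',[S((447,515)),S((592,548)),S((641,467)),S((505,432))],.006);print('base scene',B, B.mean(0))
for i in range(4): d=B[(i+1)%4]-B[i]; print(np.linalg.norm(d),np.degrees(np.arctan2(d[1],d[0])))
im=cv2.imread('pics/top0.png'); g=cv2.cvtColor(im,cv2.COLOR_BGR2GRAY)
m=np.zeros_like(g); m[264:298,284:303]=cv2.inRange(g,0,62)[264:298,284:303]
n,l,s,c=cv2.connectedComponentsWithStats(m); i=1+s[1:,4].argmax(); W=onz('top0',np.argwhere(l==i)[:,::-1],.038)[:,:2]; c=W.mean(0); v=np.linalg.svd(W-c)[2][0]; print('handle',s[i],c,v,np.degrees(np.arctan2(v[1],v[0])),np.ptp((W-c)@v), 'dish centre', c+np.sign(v[0])*v*.1)
E
```

```text
lens scene [0.60276474 0.3638025  0.2       ] in top crop [313.10587243 112.05269358]
base top [[0.5270962  0.48934941 0.        ]
 [0.54873377 0.38277858 0.        ]] -78.52298218629886 0.10874523925221455
body [[0.60556276 0.45395467 0.225     ]
 [0.61364802 0.40242894 0.225     ]] -81.08204514294968
body [[0.56288499 0.44829457 0.225     ]
 [0.57096968 0.39507066 0.225     ]] -81.36282441749553
base scene [[0.55301108 0.3772291  0.006     ]
 [0.64357498 0.40082762 0.006     ]
 [0.61979871 0.50779697 0.006     ]
 [0.52648045 0.49112734 0.006     ]] [0.58571631 0.44424526 0.006     ]
0.093587979837102 14.604970788547398
0.10957989333399379 102.53151899059188
0.09479542519683148 -169.87196131921345
0.11694734906744152 -76.88774587697509
handle [288 270  12  24 129] [0.4523791  0.12473985] [-0.96594658  0.25874157] 165.00459550745964 0.06793443455097463 dish centre [0.54897376 0.09886569]
```

```bash
cat >> h.py <<'E'
from scipy.spatial.transform import Rotation as R
def rot(): q=manip.state()['tool_rot']; return R.from_quat([q[1],q[2],q[3],q[0]])
def down(deg): a=np.radians(deg); x=[np.cos(a),np.sin(a),0]; y=[np.sin(a),-np.cos(a),0]; return R.from_matrix(np.array([x,y,[0,0,-1]]).T)
def plan(p,deg):
    s=manip.state(); r=rot(); d=r.inv().apply(np.array(p)-s['tool_pos']); t=(r.inv()*down(deg)).as_rotvec()
    print('t %.2f'%s['time'],'pos',s['tool_pos'].round(4),'F',s['contact_force'].round(1),'w %.3f'%s['gripper_width'],'-> shift',(d/.4).round(4),'turn',(t/.5).round(4),'dist %.3f'%np.linalg.norm(d))
E
python3 -c "
from h import *
plan([.3,-.45,.23],15.75);plan([.482,-.283,.16],15.75)"
```

```text
t 0.10 pos [ 0.1695 -0.601   0.2302] F [ 0.1 -0.   0.1] w 1.001 -> shift [ 0.4164 -0.2748  0.0011] turn [-0.0035 -0.0005 -0.0001] dist 0.200
t 0.10 pos [ 0.1695 -0.601   0.2302] F [ 0.1 -0.   0.1] w 1.001 -> shift [ 0.9675 -0.5529  0.1767] turn [-0.0035 -0.0005 -0.0001] dist 0.451
```

Request:
carry_out --pt "0.65 0.967 -0.553 0.177 -0.003 0 0" --pt "0.65 0.967 -0.553 0.177 -0.003 0 0" --pt "0.65 0.967 -0.553 0.177 -0.003 0 0" --pt "0.65 0.967 -0.553 0.177 -0.003 0 0" --pt "0.65 0.967 -0.553 0.177 -0.003 0 0" --pt "0.65 0.967 -0.553 0.177 -0.003 0 0" --pt "0.65 0.967 -0.553 0.177 -0.003 0 0" --pt "0.65 0.967 -0.553 0.177 -0.003 0 0"

```text
time: 0.77
tool_pos: [0.4012, -0.3648, 0.1783]
tool_rot: [0.001, 0.991, 0.137, 0.0]
contact_force: [-0.5, 0.4, 0.5]
gripper_width: 0.652
```

```bash
python3 -c "
from h import *
plan([.482,-.283,.16],15.75)"
```

```text
t 0.77 pos [ 0.4012 -0.3648  0.1783] F [-0.5  0.4  0.5] w 0.652 -> shift [ 0.25   -0.1421  0.0456] turn [ 0.0023  0.0002 -0.0006] dist 0.116
```

Request:
carry_out --pt "0.65 0.24 -0.136 0.045 0 0 0" --pt "0.65 0.24 -0.136 0.045 0 0 0" --pt "0.65 0.24 -0.136 0.045 0 0 0" --pt "0.65 0.24 -0.136 0.045 0 0 0" --pt "0.65 0.24 -0.136 0.045 0 0 0" --pt "0.65 0.24 -0.136 0.045 0 0 0"

```text
time: 1.27
tool_pos: [0.4776, -0.2884, 0.1606]
tool_rot: [0.001, 0.991, 0.137, -0.0]
contact_force: [-0.4, -0.5, -0.0]
gripper_width: 0.657
```

```bash
python3 - <<'E'
from h import *
grab('wrist','w1'); plan([.482,-.283,.12],15.75)
print('ball pred',proj('w1',[[.482,-.283,.071]]),'camera at',ray('w1',[[320,240]]))
E
```

```text
t 1.32 pos [ 0.4774 -0.289   0.1609] F [-0.  -0.2  0.3] w 0.650 -> shift [ 0.015  -0.0114  0.1022] turn [ 0.0033  0.0008 -0.0018] dist 0.042
ball pred [[310.2198314  232.02909209]] camera at (array([ 0.54983415, -0.2686748 ,  0.30254448]), array([[-0.29197887, -0.08694732, -0.95250759]]))
```

View pics/w1.png

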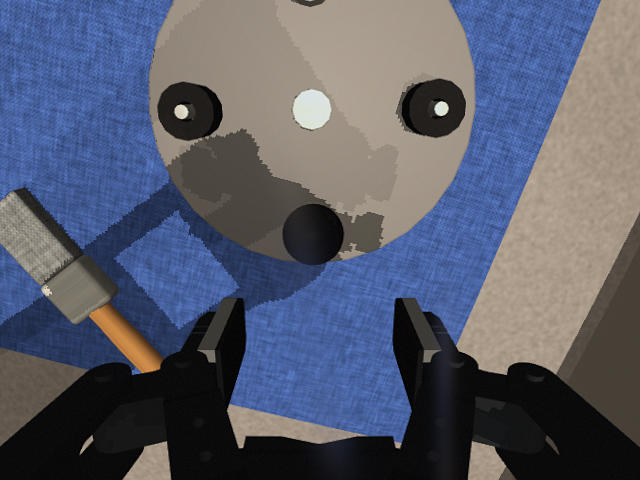

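The ball shows at (313,235), between the fingers' line and about 2 mm from prediction; rollers at (190,111) and (437,108) are well clear.

Request:
carry_out --pt "0.65 0.011 -0.007 0.08 0.003 0 0" --pt "0.65 0.011 -0.007 0.15 0.003 0 0" --pt "0.65 0.011 -0.007 0.2 0.003 0 0" --pt "0.65 0.011 -0.007 0.24 0.003 0 0" --pt "0.65 0.011 -0.007 0.262 0.003 0 0" --pt "0.65 0.011 -0.007 0.262 0.003 0 0" --pt "0.65 0.011 -0.007 0.262 0.003 0 0"

```text
time: 1.9
tool_pos: [0.4811, -0.2854, 0.0565]
tool_rot: [0.0, 0.991, 0.136, 0.0]
contact_force: [-0.1, -0.5, 0.9]
gripper_width: 0.65
```

Request:
carry_out --pt "0.5 0 0 0 0 0 0" --pt "0.45 0 0 0 0 0 0" --pt "0.4 0 0 0 0 0 0" --pt "0.3 0 0 0 0 0 0" --pt "0.0 0 0 0 0 0 0" --pt "0.0 0 0 0 0 0 0" --pt "0.0 0 0 0 0 0 0"

```text
time: 2.48
tool_pos: [0.4825, -0.2855, 0.0581]
tool_rot: [0.001, 0.991, 0.137, 0.001]
contact_force: [-0.9, -0.5, 6.3]
gripper_width: 0.388
```

```bash
python3 - <<'E'
from h import *
plan([.481,-.285,.16],15.75);print(proj('w1',[[.481,-.285,.071]]))
E
```

```text
t 2.48 pos [ 0.4825 -0.2855  0.0581] F [-0.9 -0.5  6.3] w 0.388 -> shift [-0.0028 -0.0015 -0.2548] turn [ 0.0055 -0.0028  0.0003] dist 0.102
[[313.06849405 234.50132236]]
```

Request:
carry_out --pt "0.0 0 0 -0.02 0 0 0" --pt "0.0 0 0 -0.05 0 0 0" --pt "0.0 0 0 -0.1 0 0 0" --pt "0.0 0 0 -0.16 0 0 0" --pt "0.0 0 0 -0.22 0 0 0" --pt "0.0 0 0 -0.22 0 0 0" --pt "0.0 0 0 -0.22 0 0 0"

```text
time: 3.07
tool_pos: [0.4826, -0.2853, 0.1468]
tool_rot: [0.002, 0.991, 0.137, 0.002]
contact_force: [-1.0, -0.8, -0.8]
gripper_width: 0.39
```

```bash
python3 - <<'E'
from h import *
grab('wrist','w2'); plan([.549,.099,.16],-15)
s=manip.state();r=rot()
for k in (-.015,-.019,0): print(proj('w2',[s['tool_pos']+r.apply([0,0,k])]))
E
```

```text
t 3.12 pos [ 0.4816 -0.2846  0.1447] F [ 0.1  0.6 -0.7] w 0.389 -> shift [ 0.4225 -0.8771 -0.0386] turn [ 0.0013 -0.0018  1.0734] dist 0.390
[[313.74151718 333.09127036]]
[[313.64196037 339.09875848]]
[[314.07353134 313.08577755]]
```

View pics/w2.png

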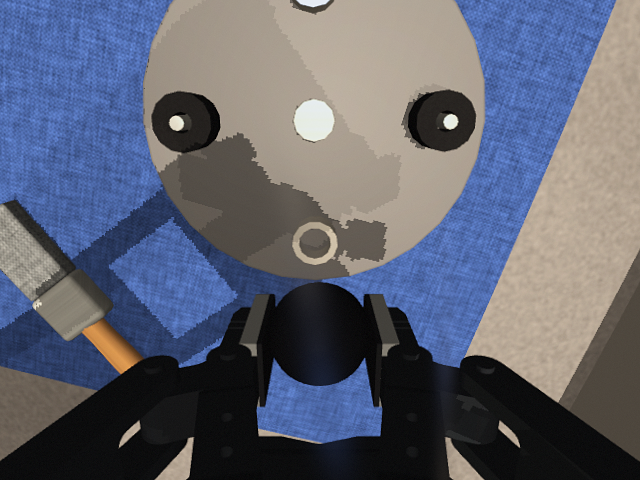

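The ball is held centred at (320,334) between the pads; the ring it left is at (315,243), and the rollers are still on their pins. Next I look at the dish from above its handle.

```bash
python3 - <<'E'
from h import *
plan([.455,.11,.2],-15)
E
```

```text
t 3.12 pos [ 0.4816 -0.2846  0.1447] F [ 0.1  0.6 -0.7] w 0.389 -> shift [ 0.2039 -0.9673 -0.1388] turn [ 0.0013 -0.0018  1.0734] dist 0.399
```

Request:
carry_out --pt "0 0.01 -0.05 -0.1388 0 0 0.1" --pt "0 0.2 -0.967 -0.1388 0 0 0.99" --pt "0 0.2 -0.967 -0.1388 0 0 0.99" --pt "0 0.2 -0.967 -0.1388 0 0 0.99" --pt "0 0.2 -0.967 -0.1388 0 0 0.99" --pt "0 0.2 -0.967 -0.1388 0 0 0.99" --pt "0 0.2 -0.967 -0.1388 0 0 0.99" --pt "0 0.2 -0.967 -0.1388 0 0 0.99"

```text
time: 3.78
tool_pos: [0.4585, 0.0178, 0.1938]
tool_rot: [-0.0, 0.994, -0.11, -0.001]
contact_force: [0.4, 0.3, -0.4]
gripper_width: 0.386
```

```bash
python3 - <<'E'
from h import *
plan([.455,.11,.2],-15)
E
```

```text
t 3.78 pos [0.4585 0.0178 0.1938] F [ 0.4  0.3 -0.4] w 0.386 -> shift [-0.0591 -0.2231 -0.0153] turn [0.0004 0.0059 0.0821] dist 0.093
```

Request:
carry_out --pt "0 -0.04 -0.18 -0.01 0 0.003 0.08" --pt "0 -0.04 -0.18 -0.01 0 0.003 0.08" --pt "0 -0.04 -0.18 -0.01 0 0.003 0.08" --pt "0 -0.04 -0.18 -0.01 0 0.003 0.08" --pt "0 -0.04 -0.18 -0.01 0 0.003 0.08" --pt "0 -0.04 -0.18 -0.01 0 0.003 0.08"

```text
time: 4.28
tool_pos: [0.4599, 0.0887, 0.1985]
tool_rot: [0.0, 0.991, -0.13, -0.0]
contact_force: [0.5, -0.8, -0.6]
gripper_width: 0.389
```

```bash
python3 - <<'E'
from h import *
grab('wrist','w3'); plan([.549,.099,.10],-15)
print(proj('w3',[[.549,.099,.011],[.4524,.1247,.038]]))
E
```

```text
t 4.33 pos [0.4601 0.0885 0.1988] F [-1.3  1.1 -0.3] w 0.388 -> shift [ 0.2079 -0.0832  0.247 ] turn [ 0.0012 -0.0004 -0.0006] dist 0.133
[[273.53268445  97.46195893]
 [274.0392778  234.20226321]]
```

View pics/w3.png

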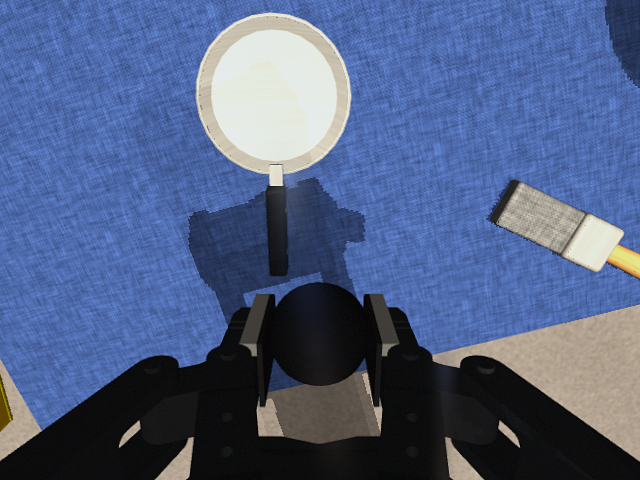

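The dish shows at (273,93) with its handle running straight from (276,186) to (278,275); prediction for the handle was (274,234). I refine both.

```bash
python3 - <<'E'
from h import *
im=cv2.imread('pics/w3.png'); hsv=cv2.cvtColor(im,cv2.COLOR_BGR2HSV); g=hsv[:,:,2]
m=cv2.inRange(hsv,(0,0,120),(180,90,255)); m[165:]=0; m[:,:180]=0; m[:,365:]=0
c=max(cv2.findContours(m,0,1)[0],key=cv2.contourArea).reshape(-1,2); W=onz('w3',c,.022)[:,:2].astype(np.float32)
W=W[c[:,1]<160]
A=np.c_[2*W,np.ones(len(W))]; x=np.linalg.lstsq(A,(W**2).sum(1),rcond=None)[0]; print('dish c',x[:2],'r',np.sqrt(x[2]+x[:2]@x[:2]))
h=cv2.inRange(g,0,60); k=np.zeros_like(h); k[180:282,255:300]=h[180:282,255:300]
c=max(cv2.findContours(k,0,1)[0],key=cv2.contourArea); print(cv2.boundingRect(c))
for v in (195,215,235,255,268): r=np.where(k[v])[0]; print(v,r.min(),r.max(),g[v,262:294:2], onz('w3',[[r.min()-.5,v],[r.max()+.5,v]],.038)[:,:2].round(4).tolist())
E
```

```text
dish c [0.54870334 0.09833912] r 0.05675903634129509
(266, 186, 23, 90)
195 266 280 [ 90 105  33  36  40  46  48  52  57  59  63  62  92 113 106 105] [[0.4831, 0.1221], [0.4802, 0.1113]]
215 267 285 [105  88  70  28  31  38  40  43  45  48  52  50  63 118 113 101] [[0.4683, 0.1258], [0.4646, 0.112]]
235 267 286 [120 110 100  23  28  29  31  34  37  39  43  42  39  95  97 101] [[0.4533, 0.1304], [0.4493, 0.1157]]
255 268 287 [99 87 82 58 20 25 23 28 31 30 34 36 32 69 91 87] [[0.4376, 0.1345], [0.4336, 0.1195]]
268 269 287 [ 95 107 101  82  15  19  21  21  23  27  29  28  29  69  89  95] [[0.4271, 0.1369], [0.4232, 0.1225]]
```

Request:
carry_out --pt "0 0.1 -0.04 0 0 0 0" --pt "0 0.2 -0.08 0.03 0 0 0" --pt "0 0.207 -0.082 0.12 0 0 0" --pt "0 0.207 -0.082 0.2 0 0 0" --pt "0 0.207 -0.082 0.28 0 0 0" --pt "0 0.207 -0.082 0.34 0 0 0" --pt "0 0.207 -0.082 0.36 0 0 0" --pt "0 0.207 -0.082 0.36 0 0 0"

```text
time: 5.0
tool_pos: [0.5468, 0.0986, 0.0526]
tool_rot: [0.001, 0.991, -0.131, -0.002]
contact_force: [-0.1, 0.3, -0.6]
gripper_width: 0.386
```

```bash
python3 - <<'E'
from h import *
for i in range(2):grab('wrist','w4'); plan([.5487,.0985,.017],-15)
im=cv2.imread('pics/w4.png');hsv=cv2.cvtColor(im,cv2.COLOR_BGR2HSV)
print(proj('w4',[[.5487,.0983,.011]]))
E
```

```text
t 5.05 pos [0.5486 0.0989 0.0551] F [ 0.5 -0.2  0.8] w 0.383 -> shift [0.0007 0.0009 0.0953] turn [0.0011 0.0006 0.0002] dist 0.038
t 5.10 pos [0.5499 0.0992 0.0569] F [-0.5 -0.2 -0. ] w 0.384 -> shift [-0.0027  0.0026  0.0997] turn [-0.0009 -0.0059  0.0009] dist 0.040
[[317.72543955 270.94038649]]
```

Request:
carry_out --pt "0 0 0 0.03 0 0 0" --pt "0 0 0 0.055 0 0 0" --pt "0 0 0 0.075 0 0 0" --pt "0 0 0 0.088 0 0 0" --pt "0 0 0 0.094 0 0 0" --pt "0 0 0 0.094 0 0 0" --pt "0 0 0 0.094 0 0 0" --pt "0 0 0 0.094 0 0 0"

```text
time: 5.77
tool_pos: [0.5494, 0.0999, 0.0185]
tool_rot: [0.0, 0.992, -0.13, 0.001]
contact_force: [-0.9, 0.2, -0.6]
gripper_width: 0.388
```

```bash
python3 - <<'E'
from h import *
for i in range(2):grab('wrist','w5'); plan([.5487,.0985,.017],-15)
E
```

```text
t 5.82 pos [0.5495 0.1    0.0187] F [ 0.7 -0.6 -0.9] w 0.392 -> shift [-0.0009  0.004   0.0041] turn [-0.0007 -0.0049  0.0034] dist 0.002
t 5.87 pos [0.5494 0.1    0.0187] F [ 0.2 -0.6 -0.8] w 0.384 -> shift [-0.0008  0.004   0.0041] turn [-0.0006 -0.0048  0.0034] dist 0.002
```

View pics/w5.png

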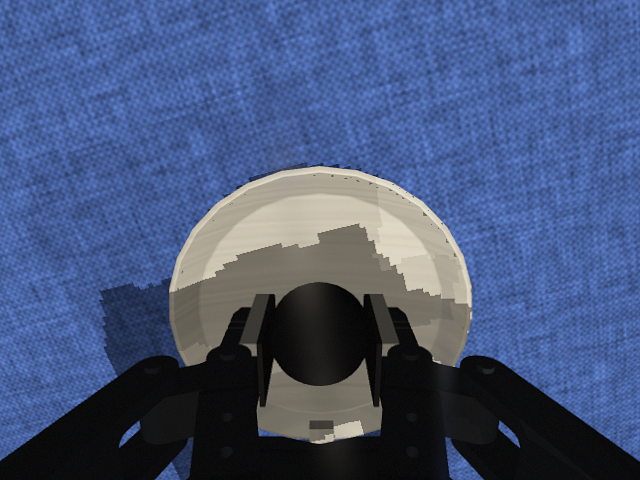

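The ball (320,334) is centred over the dish (rim columns 170–471), with no contact yet. Lower slightly and open gently.

Request:
carry_out --pt "0 0 0 0.003 0 0 0" --pt "0 0 0 0.006 0 0 0" --pt "0 0 0 0.006 0 0 0" --pt "0.42 0 0 0.006 0 0 0" --pt "0.48 0 0 0.006 0 0 0" --pt "0.54 0 0 0.006 0 0 0" --pt "0.58 0 0 0.006 0 0 0" --pt "0.58 0 0 0.006 0 0 0"

```text
time: 6.53
tool_pos: [0.5489, 0.0999, 0.0156]
tool_rot: [0.0, 0.992, -0.13, 0.001]
contact_force: [0.6, 0.2, -0.4]
gripper_width: 0.576
```

Request:
carry_out --pt "0.58 0 0 -0.02 0 0 0" --pt "0.58 0 0 -0.06 0 0 0" --pt "0.58 0 0 -0.12 0 0 0" --pt "0.58 0 0 -0.2 0 0 0" --pt "0.58 0 0 -0.28 0 0 0" --pt "0.58 0 0 -0.28 0 0 0" --pt "0.58 0 0 -0.28 0 0 0" --pt "0.58 0 0 -0.28 0 0 0"

```text
time: 7.2
tool_pos: [0.5487, 0.0999, 0.1279]
tool_rot: [0.0, 0.992, -0.13, 0.001]
contact_force: [-0.2, 0.3, -0.6]
gripper_width: 0.577
```

```bash
python3 - <<'E'
from h import *
plan([.4515,.1235,.13],-14.6)
E
```

```text
t 7.20 pos [0.5487 0.0999 0.1279] F [-0.2  0.3 -0.6] w 0.577 -> shift [-0.2501  0.0056 -0.0056] turn [-0.0003 -0.0035 -0.0107] dist 0.100
```

Request:
carry_out --pt "0.5 -0.08 0.002 0 0 0 0" --pt "0.45 -0.17 0.004 0 0 -0.002 -0.005" --pt "0.45 -0.23 0.005 0 0 -0.003 -0.01" --pt "0.45 -0.25 0.005 0 0 -0.003 -0.01" --pt "0.45 -0.25 0.005 0 0 -0.003 -0.01" --pt "0.45 -0.25 0.005 0 0 -0.003 -0.01" --pt "0.45 -0.25 0.005 0 0 -0.003 -0.01"

```text
time: 7.78
tool_pos: [0.4526, 0.1234, 0.1275]
tool_rot: [0.0, 0.992, -0.127, 0.0]
contact_force: [0.4, 0.6, 0.1]
gripper_width: 0.449
```

```bash
python3 - <<'E'
from h import *
for i in range(2): grab('wrist','w6'); plan([.4515,.1235,.13],-14.6)
s=manip.state(); print(proj('w6',[[.5487,.0983,.029],[.4515,.1235,.038],s['tool_pos'],s['tool_pos']-[0,0,.09]]))
im=cv2.imread('pics/w6.png'); g=im.max(2)
for v in range(250,420,15): print(v,g[v,290:345:3])
E
```

```text
t 7.83 pos [0.4527 0.1234 0.1277] F [-0.6 -0.4 -0.4] w 0.452 -> shift [-0.003   0.0006 -0.0059] turn [ 0.     -0.0006 -0.002 ] dist 0.003
t 7.88 pos [0.4527 0.1234 0.1277] F [0.7 0.7 0.2] w 0.452 -> shift [-0.003   0.0005 -0.0058] turn [ 0.     -0.0003 -0.0021] dist 0.003
[[316.91132398  62.87208027]
 [317.36818464 244.35315897]
 [316.00620391 315.14999488]
 [316.99759914 242.26097286]]
250 [105  95 103  88  97  89  40  39  37  31  27  22  20  47  73  83  97 100
  99]
265 [86 93 98 95 97 97 45 45 38 34 30 28 23 73 79 81 87 89 75]
280 [92 99 95 92 90 89 48 47 46 42 37 30 26 68 79 92 98 86 87]
295 [102  86  93  88  96  93  52  51  48  44  42  37  31  82 102  90  97  79
  84]
310 [ 92  91 105 153 158 151 146 134 140 158 154 162 162 146 137 162  86  97
  89]
325 [149 142 134 138 146 152 148 143 143 156 154 156 164 159 146 152 168  89
  89]
340 [149 151 165 156 151 143 138 141 149 152 160 159 151 138 140 142 143 154
 157]
355 [161 157 136 162 152 144 151 154 158 148 153 161 158 145 159 167 159 163
 153]
370 [159 150 131 148 146 151 141 151 154 168 150 146 149 144 147 172 109 101
  87]
385 [162  94 100  82  83  73  91  83  95  86  94  94  91  84  81  96  87 100
  90]
400 [80 83 91 91 94 97 89 95 82 89 86 93 91 94 90 88 88 83 91]
415 [89 88 91 77 82 85 89 80 85 87 78 87 84 86 85 82 90 92 86]
```

View pics/w6.png

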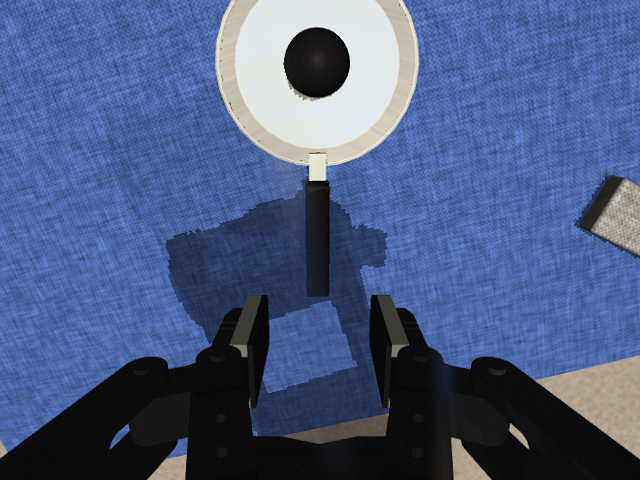

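The ball rests loose in the dish's middle at (317,63), as predicted. The handle at columns 306–329 is aligned; finger midline ≈319, so shift about 1.5 mm left and descend.

Request:
carry_out --pt "0.45 -0.003 -0.004 0.05 0 0 0" --pt "0.45 -0.003 -0.004 0.1 0 0 0" --pt "0.45 -0.003 -0.004 0.15 0 0 0" --pt "0.45 -0.003 -0.004 0.2 0 0 0" --pt "0.45 -0.003 -0.004 0.25 0 0 0" --pt "0.45 -0.003 -0.004 0.28 0 0 0" --pt "0.45 -0.003 -0.004 0.293 0 0 0" --pt "0.45 -0.003 -0.004 0.293 0 0 0"

```text
time: 8.55
tool_pos: [0.4503, 0.1252, 0.0089]
tool_rot: [0.0, 0.992, -0.128, -0.002]
contact_force: [-0.5, -0.7, -0.7]
gripper_width: 0.45
```

```bash
python3 - <<'E'
from h import *
for i in range(2): grab('wrist','w7'); plan([.4515,.1250,.01],-14.6)
im=cv2.imread('pics/w7.png'); g=im.max(2)
for v in range(265,330,8): print(v,g[v,240:400:4])
E
```

```text
t 8.60 pos [0.4512 0.1254 0.0101] F [-0.1  0.2  0.1] w 0.451 -> shift [0.0009 0.0007 0.0003] turn [ 0.0007  0.0018 -0.0016] dist 0.000
t 8.65 pos [0.4519 0.1255 0.011 ] F [ 0.2 -0.4  1.3] w 0.450 -> shift [-0.0006  0.0015  0.0025] turn [-0.0007 -0.0017 -0.0014] dist 0.001
265 [100  81  92  92  64  97  71  77  96  78  90  89  72  87  86  48  50  44
  42  41  29  23  20  14  14  12  64  90  74  77  86  71  79  80  72  63
  62  69  84 165]
273 [ 74  81  75  73  74  77  89  86  82  83  84  85  84  93  88  39  41  42
  37  31  29  25  22  17  14  11  52  93  80  74 100  68  77  81  67  79
  81  72  85  64]
281 [70 76 89 80 89 78 84 93 82 91 90 73 89 75 82 36 41 40 34 32 29 25 21 16
 16  9 67 83 91 90 85 85 75 65 83 76 81 78 76 80]
289 [89 80 62 90 81 70 87 67 82 89 78 79 77 82 82 33 38 38 34 33 27 23 21 18
 16 13 71 74 73 78 74 70 80 68 80 78 68 93 83 75]
297 [75 74 57 56 58 51 13 72 81 89 81 72 78 71 75 30 34 35 35 30 28 22 21 19
 18 12 80 80 91 82 83 88 82  6  6 56 58 58 75 73]
305 [86 64 56 58 58 11  3 55 87 73 89 91 72 83 81 29 30 33 34 29 27 25 23 18
 16 13 79 83 83 96 70 82 81  8  8 53 58 57 57 69]
313 [19 57 56 57 31  8  9 42 71 88 89 70 75 76 71 26 31 30 31 31 28 27 20 18
 18 12 86 88 97 86 94 86 83  7  5  8 57 58 56 60]
321 [58 57 58 57  9  5  7 23 85 75 92 82 74 86 78 25 27 31 31 31 29 24 24 19
 19 11 83 78 77 69 73 78 68  9  5  6 21 57 57 56]
329 [57 56 57  7  7  8  7 13 71 90 82 80 92 74 76 23 27 27 30 31 28 25 24 23
 17 12 75 86 77 74 92 79 76  7  9  7  9 55 56 57]
```

Request:
carry_out --pt "0.38 0 0 0 0 0 0" --pt "0.32 0 0 0 0 0 0" --pt "0.26 0 0 0 0 0 0" --pt "0.22 0 0 0 0 0 0" --pt "0.18 0 0 0 0 0 0" --pt "0.15 0 0 0 0 0 0" --pt "0.1 0 0 0 0 0 0" --pt "0.0 0 0 0 0 0 0"

```text
time: 9.32
tool_pos: [0.4511, 0.1256, 0.0107]
tool_rot: [0.0, 0.992, -0.127, 0.0]
contact_force: [-1.4, -0.9, 3.1]
gripper_width: 0.152
```

Request:
carry_out --pt "0 0 0 0 0 0 0" --pt "0 0 0 0 0 0 0" --pt "0 0 0 0 0 0 0" --pt "0 0 0 -0.004 0 0 0" --pt "0 0 0 -0.01 0 0 0" --pt "0 0 0 -0.02 0 0 0" --pt "0 0 0 -0.03 0 0 0" --pt "0 0 0 -0.035 0 0 0"

```text
time: 9.98
tool_pos: [0.451, 0.1256, 0.0248]
tool_rot: [-0.0, 0.992, -0.127, 0.0]
contact_force: [-0.1, 0.0, -1.9]
gripper_width: 0.151
```

```bash
python3 - <<'E'
from h import *
for i in range(2): grab('wrist','w8'); plan([.529,.218,.18],10.5)
grab('scene','s8')
s=manip.state();print(s['tool_rot'],rot().as_matrix()[:,2])
E
```

```text
t 10.03 pos [0.4514 0.1257 0.0252] F [ 0.1  0.9 -2.2] w 0.151 -> shift [ 0.1299 -0.2725 -0.3867] turn [-6.000e-04 -2.400e-03 -8.768e-01] dist 0.196
t 10.08 pos [0.4514 0.1256 0.025 ] F [ 1.2 -0.7 -1.6] w 0.149 -> shift [ 0.1299 -0.2726 -0.3873] turn [-5.000e-04 -2.300e-03 -8.769e-01] dist 0.196
[-1.03832253e-04  9.91870870e-01 -1.27248100e-01  2.95679788e-04] [ 6.12977251e-04  1.30726993e-04 -9.99999804e-01]
```

View pics/w8.png

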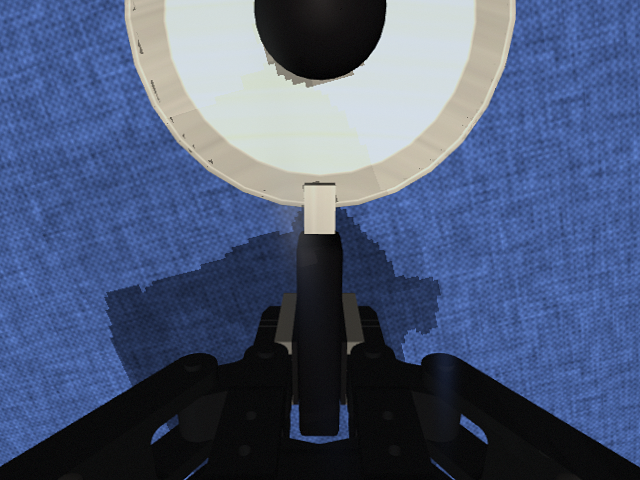

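The dish is lifted and level-looking, with the ball still in its middle at (320,5). I lift on above view height, to see the inspection camera from close by.

Request:
carry_out --pt "0 0 0 -0.01 0 0 0" --pt "0 0 0 -0.03 0 0 0" --pt "0 0 0 -0.06 0 0 0" --pt "0 0 0 -0.09 0 0 0" --pt "0 0 0 -0.12 0 0 0" --pt "0 0 0 -0.15 0 0 0" --pt "0 0 0 -0.18 0 0 0" --pt "0 0 0 -0.21 0 0 0"

```text
time: 10.8
tool_pos: [0.451, 0.1256, 0.1097]
tool_rot: [-0.0, 0.992, -0.127, 0.0]
contact_force: [0.3, -0.7, -2.0]
gripper_width: 0.147
```

Request:
carry_out --pt "0 0 0 -0.03 0 0 0" --pt "0 0 0 -0.06 0 0 0" --pt "0 0.003 -0.008 -0.09 0 0 -0.03" --pt "0 0.012 -0.026 -0.12 0 0 -0.08" --pt "0 0.024 -0.05 -0.15 0 0 -0.16" --pt "0 0.036 -0.075 -0.18 0 0 -0.24" --pt "0 0.048 -0.1 -0.21 0 0 -0.32" --pt "0 0.06 -0.125 -0.24 0 0 -0.4"

```text
time: 11.47
tool_pos: [0.4871, 0.1685, 0.2056]
tool_rot: [-0.0, 1.0, -0.026, 0.0]
contact_force: [0.4, -0.6, -1.1]
gripper_width: 0.15
```

```bash
python3 - <<'E'
from h import *
plan([.529,.218,.30],10.5)
E
```

```text
t 11.47 pos [0.4871 0.1685 0.2056] F [ 0.4 -0.6 -1.1] w 0.150 -> shift [ 0.098  -0.1292 -0.2361] turn [-2.000e-04 -1.000e-04 -4.716e-01] dist 0.115
```

Request:
carry_out --pt "0 0.015 -0.02 -0.035 0 0 -0.08" --pt "0 0.03 -0.04 -0.07 0 0 -0.16" --pt "0 0.045 -0.06 -0.105 0 0 -0.24" --pt "0 0.06 -0.08 -0.14 0 0 -0.31" --pt "0 0.072 -0.095 -0.17 0 0 -0.37" --pt "0 0.082 -0.11 -0.195 0 0 -0.41" --pt "0 0.088 -0.118 -0.21 0 0 -0.435" --pt "0 0.09 -0.122 -0.217 0 0 -0.44"

```text
time: 12.13
tool_pos: [0.5261, 0.2152, 0.2927]
tool_rot: [-0.0, 0.997, 0.083, 0.001]
contact_force: [-0.0, -0.1, -2.1]
gripper_width: 0.149
```

```bash
python3 - <<'E'
from h import *
for i in range(3): grab('wrist','w9'); plan([.529,.218,.1815],10.5)
print(proj('w9',[[.603,.364,.2],[.586,.444,.006]]))
E
```

```text
t 12.18 pos [0.526  0.2152 0.2925] F [-0.1 -0.1 -1.7] w 0.151 -> shift [ 0.0083 -0.0057  0.2775] turn [-0.0004 -0.003  -0.0356] dist 0.111
t 12.23 pos [0.5255 0.2148 0.2916] F [-0.1 -0.5 -2.3] w 0.156 -> shift [ 0.0098 -0.0064  0.2752] turn [ 0.     -0.0005 -0.0364] dist 0.110
t 12.28 pos [0.5252 0.2145 0.2908] F [-0.5 -0.6 -2.3] w 0.154 -> shift [ 0.0112 -0.007   0.2733] turn [ 0.0003  0.0018 -0.0371] dist 0.109
[[64.65433921 60.01594906]
 [98.74498037 86.6040336 ]]
```

View pics/w9.png

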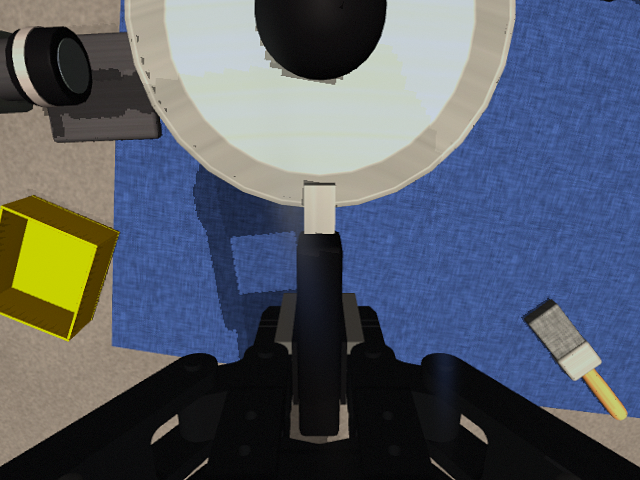

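The lens's front face shows as an ellipse centred at about (73,65); the base plate's near edge runs from (53,142) to (160,138). The ball still sits at (320,5).

```bash
python3 - <<'E'
from h import *
T=lambda p:[135+(p[0]+.5)/5.2-.5,195+(p[1]+.5)/5.2-.5]; S=lambda p:[360+(p[0]-400+.5)/5.2-.5,140+(p[1]+.5)/5.2-.5]
print('wrist',onz('w9',[[73.5,65.5]],.2)[0]); print('top',onz('top0',[T((321,119))],.2)[0]); print('scene',onz('scene0',[S((532,264))],.2)[0])
rs=[ray('w9',[[73.5,65.5]]),ray('top0',[T((321,119))]),ray('scene0',[S((532,264))])]
A=np.zeros((3,3));b=np.zeros(3)
for o,d in rs:
    d=d[0]/np.linalg.norm(d[0]);M=np.eye(3)-np.outer(d,d);A+=M;b+=M@o
print('tri',np.linalg.solve(A,b))
im=cv2.imread('pics/w9.png'); g=im.max(2)
# base near edge: last dark row per column
e=[]
for c in range(65,155,5):
    col=g[115:160,c].astype(int); d=np.diff(cv2.GaussianBlur(col.astype(np.float32).reshape(-1,1),(1,5),0).ravel()); e.append((c,115+np.argmax(d)+.5))
print(e); W=onz('w9',e,.0)
p=np.polyfit(W[:,1],W[:,0],1); print('edge',np.degrees(np.arctan2(-1,-p[0])), np.std(W[:,0]-np.polyval(p,W[:,1])), onz('w9',[[53,142],[160,138]],.0))
# lens ellipse
r=g[15:115,0:110]; cv2.imwrite('pics/lens.png',cv2.resize(im[15:115,0:165],None,fx=4.5,fy=4.5,interpolation=2))
E
```

```text
wrist [0.60091335 0.35915642 0.2       ]
top [0.60052393 0.36098363 0.2       ]
scene [0.60276474 0.3638025  0.2       ]
tri [0.60163672 0.36114826 0.19970564]
[(65, np.float64(142.5)), (70, np.float64(142.5)), (75, np.float64(141.5)), (80, np.float64(141.5)), (85, np.float64(141.5)), (90, np.float64(140.5)), (95, np.float64(140.5)), (100, np.float64(140.5)), (105, np.float64(140.5)), (110, np.float64(140.5)), (115, np.float64(140.5)), (120, np.float64(139.5)), (125, np.float64(139.5)), (130, np.float64(139.5)), (135, np.float64(139.5)), (140, np.float64(139.5)), (145, np.float64(138.5)), (150, np.float64(139.5))]
edge -78.98524863035054 0.0003753994880682509 [[0.52330366 0.49421019 0.        ]
 [0.54485511 0.38245736 0.        ]]
```

View pics/lens.png

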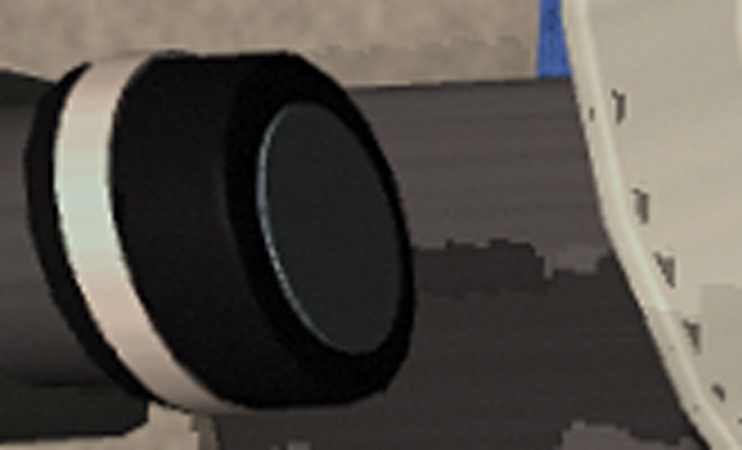

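```bash
python3 - <<'E'
from h import *
plan([.5271,.2136,.1815],11)
E
```

```text
t 12.28 pos [0.5252 0.2145 0.2908] F [-0.5 -0.6 -2.3] w 0.154 -> shift [0.0047 0.003  0.2733] turn [ 0.0003  0.0018 -0.0546] dist 0.109
```

Request:
carry_out --pt "0 0.0 0.0 0.008 0 0 -0.005" --pt "0 0.001 0.0 0.024 0 0 -0.012" --pt "0 0.002 0.001 0.049 0 0 -0.02" --pt "0 0.003 0.002 0.076 0 0 -0.03" --pt "0 0.004 0.003 0.103 0 0 -0.04" --pt "0 0.004 0.003 0.13 0 0 -0.05" --pt "0 0.004 0.003 0.157 0 0 -0.055" --pt "0 0.004 0.003 0.184 0 0 -0.055"

```text
time: 12.95
tool_pos: [0.5269, 0.2136, 0.2159]
tool_rot: [0.0, 0.995, 0.096, -0.0]
contact_force: [-0.2, -0.4, -1.2]
gripper_width: 0.151
```

Request:
carry_out --pt "0 0 0 0.026 0 0 0" --pt "0 0 0 0.05 0 0 0" --pt "0 0 0 0.069 0 0 0" --pt "0 0 0 0.082 0 0 0" --pt "0 0 0 0.088 0 0 0" --pt "0 0 0 0.09 0 0 0" --pt "0 0 0 0.09 0 0 0" --pt "0 0 0 0.09 0 0 0"

```text
time: 13.62
tool_pos: [0.5276, 0.2138, 0.1823]
tool_rot: [-0.0, 0.995, 0.096, 0.001]
contact_force: [0.5, -0.6, -1.5]
gripper_width: 0.15
```

```bash
python3 - <<'E'
from h import *
for i in range(4): grab('scene','s10'); plan([.5271,.2136,.1815],11)
grab('wrist','w10');grab('top','t10')
P=[[.6262,.2329,.2],[.6014,.3605,.2]]
print(proj('s10',P),proj('w10',P[:1]),proj('t10',P))
x=[cv2.imread('pics/s10.png')[130:270,290:420],cv2.imread('pics/t10.png')[185:325,165:295]]
cv2.imwrite('pics/v10.png',cv2.resize(np.hstack(x),None,fx=3,fy=3,interpolation=2))
E
```

```text
t 13.67 pos [0.5276 0.2138 0.1824] F [ 0.2  0.2 -1.2] w 0.149 -> shift [-0.0014  0.0003  0.0022] turn [-0.0003 -0.0027  0.0006] dist 0.001
t 13.72 pos [0.5276 0.2138 0.1823] F [-0.4  1.3 -2.1] w 0.154 -> shift [-0.0013  0.0003  0.0021] turn [-0.0002 -0.0026  0.0007] dist 0.001
t 13.77 pos [0.5275 0.2138 0.1823] F [ 0.5  0.6 -1.2] w 0.152 -> shift [-0.0012  0.0003  0.0019] turn [-0.0002 -0.0024  0.0006] dist 0.001
t 13.82 pos [0.5275 0.2138 0.1822] F [ 0.4  0.4 -1.6] w 0.153 -> shift [-0.001   0.0003  0.0016] turn [-0.0002 -0.0019  0.0006] dist 0.001
[[367.94492295 208.73480683]
 [384.01311764 190.61048363]] [[315.99587549  10.4514546 ]] [[248.94839734 208.18344242]
 [196.53839743 217.12984524]]
```

View pics/v10.png

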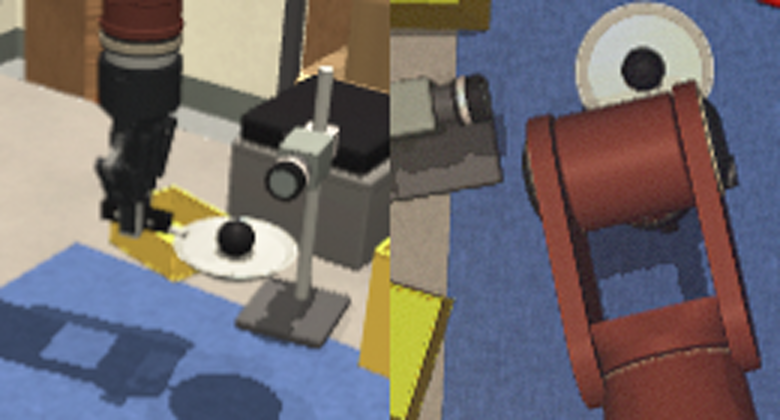

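View 1 holds: the ball appears at (368.6,209.2) in the scene picture against a predicted (367.9,208.7), and at (249,208) in the top one, as predicted. Hold there, then turn a quarter about the ball.

Request:
carry_out --pt "0 0 0 0 0 0 0" --pt "0 0 0 0 0 0 0" --pt "0 0 0 0 0 0 0" --pt "0 0 0 0 0 0 0" --pt "0 0 0 0 0 0 0" --pt "0 0 0 0 0 0 0" --pt "0 0 0 0 0 0 0" --pt "0 0 0 0 0 0 0"

```text
time: 14.58
tool_pos: [0.5272, 0.2137, 0.1816]
tool_rot: [-0.0, 0.995, 0.096, 0.0]
contact_force: [-0.2, 0.5, -1.3]
gripper_width: 0.148
```

Request:
carry_out --pt "0 0 0 0 0 0 0" --pt "0 0 0 0 0 0 0" --pt "0 0 0 0 0 0 0" --pt "0 0 0 0 0 0 0" --pt "0 0 0 0 0 0 0" --pt "0 0 0 0 0 0 0" --pt "0 0 0 0 0 0 0" --pt "0 0 0 0 0 0 0"

```text
time: 15.25
tool_pos: [0.5272, 0.2137, 0.1816]
tool_rot: [-0.0, 0.995, 0.096, -0.0]
contact_force: [0.1, -0.0, -0.7]
gripper_width: 0.154
```

Request:
carry_out --pt "0 0 0 0 0 0 0" --pt "0 0 0 0 0 0 0" --pt "0 0 0 0 0 0 0" --pt "0 0 0 0 0 0 0" --pt "0 0 0 0 0 0 0" --pt "0 0 0 0 0 0 0" --pt "0 0 0 0 0 0 0" --pt "0 0 0 0 0 0 0"

```text
time: 15.92
tool_pos: [0.5272, 0.2137, 0.1816]
tool_rot: [-0.0, 0.995, 0.096, -0.0]
contact_force: [-1.0, -0.3, -1.1]
gripper_width: 0.151
```

Request:
carry_out --pt "0 0.0003 0.0124 0 0 0 -0.0982" --pt "0 0.0012 0.0247 0 0 0 -0.1964" --pt "0 0.0027 0.037 0 0 0 -0.2945" --pt "0 0.0049 0.0493 0 0 0 -0.3927" --pt "0 0.0076 0.0613 0 0 0 -0.4909" --pt "0 0.0109 0.0733 0 0 0 -0.589" --pt "0 0.0148 0.0851 0 0 0 -0.6872" --pt "0 0.0192 0.0966 0 0 0 -0.7854"

```text
time: 16.58
tool_pos: [0.5422, 0.177, 0.1816]
tool_rot: [0.0, 0.957, 0.289, 0.0]
contact_force: [-0.3, -0.4, -1.4]
gripper_width: 0.152
```

```bash
python3 - <<'E'
from h import *
plan([.6455,.1338,.1815],101)
s=manip.state(); print('ball est',s['tool_pos']+rot().apply([.101,0,-.0185]))
E
```

```text
t 16.58 pos [0.5422 0.177  0.1816] F [-0.3 -0.4 -1.4] w 0.152 -> shift [0.1551 0.2329 0.0003] turn [ 3.0000e-04  1.0000e-04 -2.3508e+00] dist 0.112
ball est [0.62631216 0.23293939 0.20012072]
```

Works as intended; three more of the same.

Request:
carry_out --pt "0 0.0003 0.0124 0 0 0 -0.0982" --pt "0 0.0012 0.0247 0 0 0 -0.1964" --pt "0 0.0027 0.037 0 0 0 -0.2945" --pt "0 0.0049 0.0493 0 0 0 -0.3927" --pt "0 0.0076 0.0613 0 0 0 -0.4909" --pt "0 0.0109 0.0733 0 0 0 -0.589" --pt "0 0.0148 0.0851 0 0 0 -0.6872" --pt "0 0.0192 0.0966 0 0 0 -0.7854"

```text
time: 17.25
tool_pos: [0.5701, 0.149, 0.1816]
tool_rot: [0.0, 0.882, 0.471, -0.0]
contact_force: [1.0, 0.5, -1.3]
gripper_width: 0.154
```

Request:
carry_out --pt "0 0.0003 0.0124 0 0 0 -0.0982" --pt "0 0.0012 0.0247 0 0 0 -0.1964" --pt "0 0.0027 0.037 0 0 0 -0.2945" --pt "0 0.0049 0.0493 0 0 0 -0.3927" --pt "0 0.0076 0.0613 0 0 0 -0.4909" --pt "0 0.0109 0.0733 0 0 0 -0.589" --pt "0 0.0148 0.0851 0 0 0 -0.6872" --pt "0 0.0192 0.0966 0 0 0 -0.7854"

```text
time: 17.92
tool_pos: [0.6066, 0.1338, 0.1816]
tool_rot: [0.0, 0.774, 0.634, 0.0]
contact_force: [0.4, 0.2, -1.1]
gripper_width: 0.152
```

Request:
carry_out --pt "0 0.0003 0.0124 0 0 0 -0.0982" --pt "0 0.0012 0.0247 0 0 0 -0.1964" --pt "0 0.0027 0.037 0 0 0 -0.2945" --pt "0 0.0049 0.0493 0 0 0 -0.3927" --pt "0 0.0076 0.0613 0 0 0 -0.4909" --pt "0 0.0109 0.0733 0 0 0 -0.589" --pt "0 0.0148 0.0851 0 0 0 -0.6872" --pt "0 0.0192 0.0966 0 0 0 -0.7854"

```text
time: 18.58
tool_pos: [0.646, 0.1338, 0.1815]
tool_rot: [0.0, 0.635, 0.773, -0.0]
contact_force: [-0.8, -0.3, -1.4]
gripper_width: 0.153
```

Request:
carry_out --pt "0 0 0 0 0 0 0" --pt "0 0 0 0 0 0 0" --pt "0 0 0 0 0 0 0" --pt "0 0 0 0 0 0 0" --pt "0 0 0 0 0 0 0" --pt "0 0 0 0 0 0 0" --pt "0 0 0 0 0 0 0" --pt "0 0 0 0 0 0 0"

```text
time: 19.25
tool_pos: [0.6455, 0.1339, 0.1816]
tool_rot: [0.0, 0.636, 0.772, 0.0]
contact_force: [-0.9, -0.3, -2.0]
gripper_width: 0.154
```

```bash
python3 - <<'E'
from h import *
grab('scene','s11'); grab('top','t11');grab('wrist','w11'); plan([.6455,.1338,.1815],101)
s=manip.state(); print('ball est',s['tool_pos']+rot().apply([.101,0,-.0185]),'q',s['joint_pos'])
x=[cv2.imread('pics/s11.png')[130:290,260:420],cv2.imread('pics/t11.png')[165:325,165:325]]
cv2.imwrite('pics/v11.png',np.vstack([cv2.resize(np.hstack(x),None,fx=2.25,fy=2.25,interpolation=2)]))
E
```

```text
t 19.40 pos [0.6456 0.1339 0.1816] F [-0.6  0.4 -2.1] w 0.149 -> shift [-0.0001 -0.0003  0.0003] turn [ 0.0002 -0.      0.0006] dist 0.000
ball est [0.62630316 0.23301892 0.20013546] q [ 9.16848378e-02  1.65361059e-01  1.57534230e+00  3.31718997e-05
  1.40080006e+00 -1.00582050e-01]
```

View pics/v11.png

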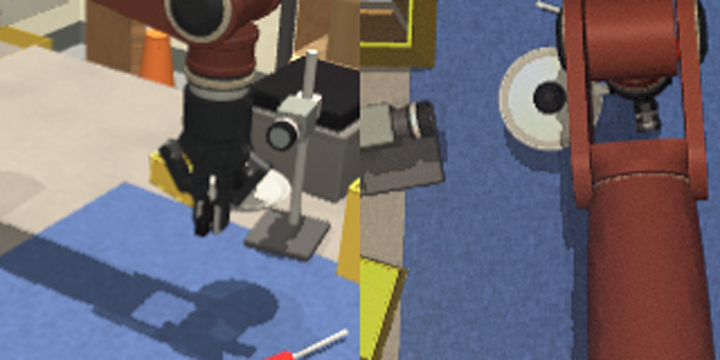

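View 2: in the top picture the ball is at (249,207.7) against a predicted (249,208.2), the dish handle points away from the lens, and the camera is untouched. Handing in.

```bash
python3 -c "
from h import *
print(manip.job_done(), manip.state()['time'])"
```

```text
the job is handed in; nothing more can be done
the job is handed in; nothing more can be done
```

The job is done and handed in at about 19.4 s of the 69 s allowed. I set the ball in the dish and held it 130 mm in front of the lens, with the handle square across the line of sight for over 2 s. I then turned the dish a quarter turn about the ball and finished holding it there, handle pointing straight away from the lens.

**Ball position:** my last estimate from the tool pose was (0.6263, 0.2330, 0.2001), against a target view point of (0.6262, 0.2329, 0.2000). The camera pictures agreed to within 1 px, and the ball was still in the middle of the dish.

**Forces and bystanders:**
- **Forces:** the highest force reading was about 6 N, while gripping the ball.
- **Rollers:** still on their pins after the pick, which was the last time I checked them.
- **Camera:** not touched.
- **Other bench items:** I kept clear of them but did not re-measure their positions at the end.

**Disagreements:**
- **Lens position:** the three camera views put it up to about 5 mm apart, so I used the value triangulated from them. Its height came out at 199.7 mm.
- **Lens direction:** estimates ran from about -75 to -81 degrees; I used -79 degrees, the value measured from closest by.
- **Wrist camera:** it appeared to be off sideways by about 1.5 to 2 mm, which I corrected for at the handle grasp.
- **Final scene view:** the gripper hid the ball there, so the last picture check rests on the top camera alone.

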